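# Close the canteen pots with their own lids

## Robot

A 7-joint arm with a two-finger parallel gripper is mounted at the origin on the work surface. World frame = base frame: x ahead of the robot, y to its left, z up, the work surface at z = 0. Lengths are in m, angles in rad, forces in N, time in s.
With the tool pointing down it reaches from about 0.4 to 0.875 m from the base axis. Payload 4.4 kg.
Tool frame: the origin (TCP) lies midway between the tips of the shut fingers; the grasp point (between the pads) lies 19 mm behind it; z points along the fingers, y is the line along which they close (so a half turn about z gives the same grasp; the last joint's range is limited). The gripper opens to 85 mm and grips with 20 to 120 N. Pads are 22 mm wide; open, the fingers measure 114 mm over their backs; the gripper's body (76 mm by 85 mm) begins 54 mm behind the grasp point. The pads swing forward as they close: fully open they stand 13 mm farther back than shut.
Start: joints at [1.203, 0.628, 0.038, 1.517, -0.027, 0.996, -0.02], TCP at [0.193, -0.621, 0.231] pointing down, gripper open.
Joint ranges: [-3.06, 3.06], [-0.37, 2.12], [-1.25, 1.32], [0.18, 2.47], [-1.1, 4.24], [0.23, 1.98], [-2.94, 2.94]. Speed limits (rad/s): [2.57, 2.57, 3.14, 3.14, 3.14, 3.14, 3.14].

## Interface

Orientations are given as a unit quaternion [w, x, y, z].
In Python, from rig import r gives the robot as it stands.
- The arm moves only by the tool play_rows, never from a script. Its argument "deltas" is a list of rows, each a list of 5 numbers: the finger opening in m, from 0 to 0.0854, then the shift along the world's x, y, z in m, then the turn about the world's z in rad. In form: [[grip, tx, ty, tz, spin], ...]. A call has 1 to 12 rows; each row shifts and turns the commanded pose from where the row before left it; what a row does not reach is not made up. A row lasts 1/12 s, in which the tool goes at most 41.7 mm and 7.16 degrees, less where a joint would pass 70% of its speed; a pose out of reach is approached as far as the arm can. A call with a gripper value outside its range is refused whole. The fingers move at their own pace and stop on an object; the grip force is fixed at half the most. Time passes only in rows, so rows that do not move let the fingers close. It gives the time, the measured TCP pose, the force, the opening and the grip force at its end, in the units of the state.
- r.state(): the state, without advancing time (a new reading comes with each control period).
- r.get_image(name): name is "scene" or "top"; returns the picture (384x512x3 uint8, red, green, blue); there is no depth.
- r.calibration(name): a dict with "fx", "fy", "cx", "cy" (pixels), "rvec" (rotation vector, rad) and "tvec" (3), from world to camera coordinates, as OpenCV has them. Camera axes: x right, y down, z forward; pixel columns grow to the right and rows downward; lengths in m; the calibration is good to about 2 mm. A picture is of the moment at which its call begins. calibration takes no time and is no camera call.
- r.hand_in(): hands the job in; it is judged then, once.
The state is a dict: "t": time; "qpos": joint angles; "qd": joint speeds; "joint_torque": joint torques, N m; "tool_pos": TCP position; "tcp_rot": TCP orientation; "contact_force": force on the tool from outside, world axes, zero at the start; "torque": the same for the moment, N m; "width": finger opening in m; "grasp_force": force on a finger pad.
Only numpy, scipy, OpenCV 4.12 (cv2) and the standard library are available. Lean on these libraries where they do the work, as an engineer would, in place of code of your own. Each camera call takes 0.05 s, during which the arm holds its last target. There are 200 camera calls.

## Task

Close the four steel pots and pans before the trolley is wheeled out: find each one's own lid, matching round with round, square with square and small with small, and put it on so that it sits level, centred and fully down, with the sides of the square and oblong lids in line with their pans. Leave the pots and pans standing where they are, and do not push the white bowl away.

Things in the scene. Friction and masses are not known exactly. Their poses are not given: they have to be found in the camera images.
- lid_small: Small round steel lid, 86 mm in diameter (plug 50 mm), 60 to 90 g. Seen from below: a plate 4 mm thick over a centring plug 10 mm deep, 8 mm smaller all round than the mouth of its vessel. It starts lying on the worktop on its plug. Origin: centre of the plug's underside, z up; plate from z = 10 to 14 mm, black knob, an upright cylinder 22 mm in diameter, from z = 14 to 40 mm at the centre.
- lid_large: Large round steel lid, 122 mm in diameter (plug 86 mm), 110 to 180 g. Seen from below: a plate 4 mm thick over a centring plug 10 mm deep, 8 mm smaller all round than the mouth of its vessel. It starts lying on the worktop on its plug. Origin: centre of the plug's underside, z up; plate from z = 10 to 14 mm, black knob, an upright cylinder 22 mm in diameter, from z = 14 to 40 mm at the centre.
- lid_square: Square steel lid, 86 x 86 mm (plug 50 x 50 mm), 65 to 105 g. Seen from below: a plate 4 mm thick over a centring plug 10 mm deep, 8 mm smaller all round than the mouth of its vessel. It starts lying on the worktop on its plug. Origin: centre of the plug's underside, z up; plate from z = 10 to 14 mm, black bar handle at the centre, 44 mm along x, 14 mm across (y), from z = 14 to 40 mm.
- lid_oblong: Oblong steel lid, 134 mm (its x) by 98 mm (its y) (plug 98 x 62 mm), 105 to 170 g. Seen from below: a plate 4 mm thick over a centring plug 10 mm deep, 8 mm smaller all round than the mouth of its vessel. It starts lying on the worktop on its plug. Origin: centre of the plug's underside, z up; plate from z = 10 to 14 mm, black bar handle at the centre, 44 mm along x, 14 mm across (y), from z = 14 to 40 mm.
- pot_small: Small round open steel pot, 72 mm outside diameter, walls 3 mm, rim 80 mm high, 240 to 390 g, loose on the worktop. Origin: centre of its underside, z up. With the right lid on, the lid's origin is 10 mm below the rim.
- pot_large: Large round open steel pot with two small ears (at its +x and -x sides, 70 mm up, reaching 70 mm from the axis), 108 mm outside diameter, walls 3 mm, rim 95 mm high, 440 to 715 g, loose. Origin: centre of its underside, z up. With the right lid on, the lid's origin is 10 mm below the rim.
- pan_square: Square open steel pan, 72 x 72 mm outside, walls 3 mm, rim 70 mm high, 255 to 415 g, loose. Origin: centre of its underside, sides along x and y, z up. With the right lid on, the lid's origin is 10 mm below the rim.
- pan_oblong: Oblong open steel pan, 120 mm (its x) by 84 mm (its y) outside, walls 3 mm, rim 65 mm high, 360 to 585 g, loose. Origin: centre of its underside, z up. With the right lid on, the lid's origin is 10 mm below the rim.
- bowl: White ceramic bowl, 116 mm in diameter, 45 mm high, empty; it stands among the work and is not part of it. Origin: centre of its underside.
Things that resemble listed ones, but are neither listed nor needed, are in the scene too. Leave any brown or pink look-alike of the lid_small alone. What is shaped like the lid_large but red is not meant.

How it is judged:
By the outcome, as a careful person would: the job done as asked, in the order asked, and still so for the second after the job is handed in, with the robot touching nothing.
It also fails if it takes over 128 s, if anything falls off the work surface, if the arm or the gripper's body presses on something with over 40 N, if the wrist force passes 120 N, or if a joint passes its speed limit or range.

## Working session

There is one attempt and no reset: what is moved stays moved. The work goes in short steps, Python scripts to look and compute and a tool call to move; the robot and the scene stay as the last step left them, time stands still between calls to the robot, and variables do not carry over. Pictures are saved under pics/ and viewed, at most 14 in all, crops included, and the job is handed in when it is done.

Besides the shell and the picture viewer there is one more tool, called as name(argument=value, ...) on one line, values as JSON. play_rows: Moves the arm, as the interface text tells. Its arguments: {"type":"object","properties":{"deltas":{"type":"array","items":{"type":"array","items":{"type":"number"}}}},"required":["deltas"]}

```bash
mkdir -p pics; ls
cat > h.py <<'E'
import numpy as np, cv2
from rig import r
def cal(n):
    c=r.calibration(n); K=np.array([[c['fx'],0,c['cx']],[0,c['fy'],c['cy']],[0,0,1.]])
    R=cv2.Rodrigues(np.array(c['rvec'],float))[0]; return K,R,np.array(c['tvec'],float).ravel()
def toplane(n,uv,z):
    K,R,t=cal(n); C=-R.T@t
    d=(R.T@np.linalg.inv(K)@np.c_[np.atleast_2d(uv),np.ones(len(np.atleast_2d(uv)))].T).T
    return C+d*((z-C[2])/d[:,2:])
def proj(n,p):
    K,R,t=cal(n); q=(K@(R@np.atleast_2d(p).T+t[:,None])).T; return q[:,:2]/q[:,2:]
def snap(n,f):
    im=np.array(r.get_image(n)); cv2.imwrite('pics/'+f,im[:,:,::-1]); return im
E
python3 - <<'E'
from h import *
for n in ('top','scene'):
    im=snap(n,n+'0.png'); cv2.imwrite(f'pics/{n}0b.png',cv2.resize(im[:,:,::-1],(800,600),interpolation=2))
    K,R,t=cal(n); print(n,K[0,0],-R.T@t,R[2])
print(r.state())
E
```

```text
pics
top 416.84185654733204 [ 0.5129067  -0.00699914  1.25245376] [ 0.06252783  0.02047346 -0.99783321]
scene 432.1488465184741 [ 1.08863667 -0.66703641  1.00819635] [-0.36416058  0.51935737 -0.77308149]
{'t': 0.1, 'qpos': array([ 1.20320835,  0.62923204,  0.03842668,  1.51826153, -0.02699177,
        0.99630543, -0.01997184]), 'qd': array([-0.00030714, -0.00023481,  0.00134183, -0.00111324, -0.00015702,
       -0.00040749, -0.00021863]), 'joint_torque': array([ 3.34026263e-03, -5.64522886e+01,  1.23050652e+00, -1.93967754e+01,
        1.12221652e-02,  5.52388025e-03, -1.21619749e-05]), 'tool_pos': array([ 0.19306993, -0.62008121,  0.23049678]), 'tcp_rot': array([-8.33986340e-04,  9.88633170e-01,  1.50345406e-01, -1.32887311e-04]), 'contact_force': array([ 0.17769727,  0.28080468, -0.43607667]), 'torque': array([ 0.00441774,  0.00125459, -0.0251021 ]), 'grasp_force': 0.0, 'width': 0.08545280757448698}
```

View pics/top0b.png

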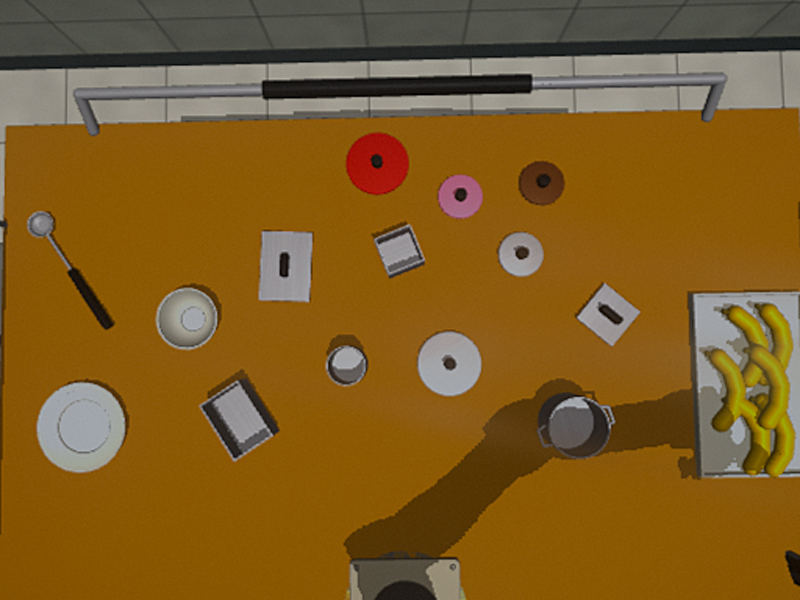

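View pics/scene0b.png

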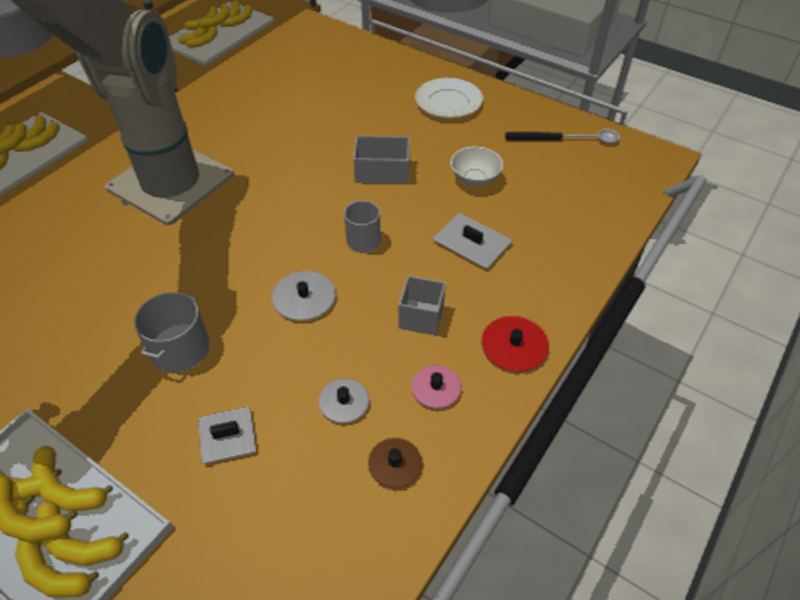

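The top view shows four grey lids: oblong (285,265), small (521,254), square (608,314) and large (449,363). It also shows the square pan (400,250), small pot (347,364), oblong pan (239,418) and large pot (575,424). The bowl is at (187,317), and the red, pink and brown decoys are near the rear edge.

```bash
cat > m.py <<'E'
from h import *
from scipy.optimize import least_squares
im=cv2.imread('pics/top0.png'); hsv=cv2.cvtColor(im,cv2.COLOR_BGR2HSV)
mask=((hsv[:,:,1]<110)).astype(np.uint8)*255
s=512/800
C={'lid_oblong':(285,265,.014),'lid_small':(521,254,.014),'lid_square':(608,314,.014),'lid_large':(449,363,.014),'pan_square':(400,250,.07),'pot_small':(347,364,.08),'pan_oblong':(239,418,.065),'pot_large':(575,424,.095),'bowl':(187,317,.045)}
for k,(u,v,z) in C.items():
    u,v=u*s,v*s; w=np.zeros_like(mask); cv2.circle(w,(int(u),int(v)),36 if 'obl' in k or 'large' in k else 27,255,-1)
    cs,_=cv2.findContours(mask&w,cv2.RETR_EXTERNAL,cv2.CHAIN_APPROX_NONE)
    c=max(cs,key=cv2.contourArea); cv2.drawContours(im,[c],-1,(0,255,0),1)
    P=toplane('top',c[:,0].astype(float),z)[:,:2].astype(np.float32)
    R=cv2.minAreaRect(P); m=np.array(R[0])
    print(k,np.round(m,4),np.round(R[1],4),round(R[2],1), np.round(cv2.minEnclosingCircle(P)[0],4),round(cv2.minEnclosingCircle(P)[1],4))
cv2.imwrite('pics/m.png',cv2.resize(im[120:310,90:410],(800,475),interpolation=0))
E
python3 m.py
```

```text
lid_oblong [0.6564 0.218 ] [0.0993 0.1353] 86.9 [0.656  0.2174] 0.0804
lid_small [ 0.6718 -0.2316] [0.084  0.0826] 43.5 [ 0.6713 -0.2318] 0.0434
lid_square [ 0.5536 -0.3933] [0.0874 0.0861] 49.2 [ 0.554  -0.3935] 0.0595
lid_large [ 0.4655 -0.0914] [0.118  0.1206] 89.0 [ 0.4658 -0.0916] 0.0614
pan_square [ 0.6745 -0.0017] [0.0784 0.0728] 20.9 [ 0.6738 -0.0011] 0.051
pot_small [0.4684 0.0972] [0.0695 0.0713] 44.2 [0.4685 0.0978] 0.037
pan_oblong [0.374  0.2948] [0.1205 0.099 ] 32.8 [0.3738 0.2965] 0.0755
pot_large [ 0.3575 -0.3024] [0.1294 0.1059] 70.7 [ 0.358  -0.3053] 0.0682
bowl [0.5577 0.3982] [0.114  0.1117] 0.1 [0.5576 0.398 ] 0.0582
```

View pics/m.png

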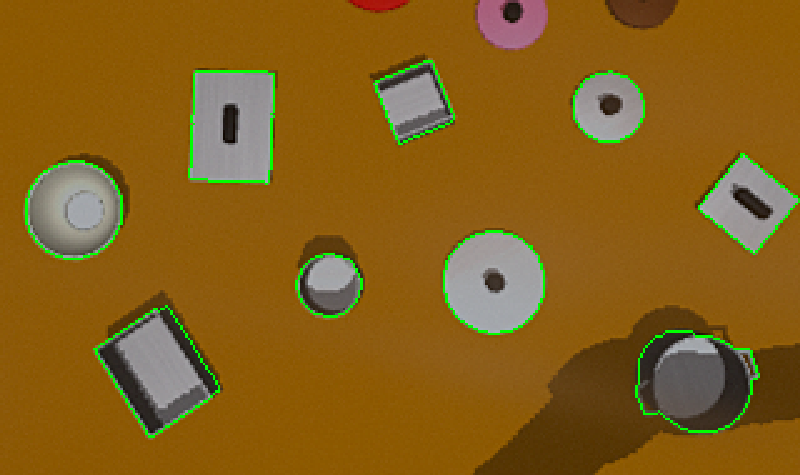

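The contours fit the lids well. For the vessels the near wall is included, so I'll correct that with the far rim edges.

```bash
cat >> m.py <<'E'
print('--')
nad=np.array([.5129,-.007])
def cont(k):
    u,v,z=C[k]; u,v=u*s,v*s; w=np.zeros_like(mask); cv2.circle(w,(int(u),int(v)),36 if 'large' in k or 'obl' in k else 27,255,-1)
    cs,_=cv2.findContours(mask&w,cv2.RETR_EXTERNAL,cv2.CHAIN_APPROX_NONE); return max(cs,key=cv2.contourArea)[:,0].astype(float)
for k,rad in (('pot_small',.036),('pot_large',.054),('lid_small',.043),('lid_large',.061)):
    P=toplane('top',cont(k),C[k][2])[:,:2]; m=P.mean(0)
    if 'pot' in k: P=P[(P-m)@(m-nad)>0]
    f=least_squares(lambda p:np.hypot(*(P-p[:2]).T)-p[2],[*m,rad],loss='soft_l1',f_scale=.001)
    g=least_squares(lambda p:np.hypot(*(P-p[:2]).T)-rad,m,loss='soft_l1',f_scale=.001)
    print(k,np.round(f.x,4),np.round(g.x,4))
# same from scene view: rim ellipse / lid ellipse
ms=cv2.imread('pics/scene0.png'); 
for k,p in {'lid_square':(.5536,-.3933,.014),'lid_large':(.4656,-.0915,.014),'lid_small':(.6716,-.2317,.014),'lid_oblong':(.6562,.2177,.014),'pan_square':(.6773,-.0006,.07),'pot_small':(.468,.098,.08),'pan_oblong':(.370,.301,.065),'pot_large':(.357,-.306,.095)}.items():
    a=np.linspace(0,6.3,100); rr={'s':.036}.get('',.036)
    if 'round' in k or k in('pot_small','pot_large','lid_small','lid_large'):
        R=dict(pot_small=.036,pot_large=.054,lid_small=.043,lid_large=.061)[k]; Q=np.c_[R*np.cos(a),R*np.sin(a)]
    else:
        h,w,th=dict(lid_square=(.043,.043,49.2),lid_oblong=(.067,.049,-3.1),pan_square=(.036,.036,20.9),pan_oblong=(.06,.042,32.8))[k]; th=np.radians(th)
        Q=np.array([[h,w],[-h,w],[-h,-w],[h,-w]])@np.array([[np.cos(th),np.sin(th)],[-np.sin(th),np.cos(th)]])
    W=np.c_[Q+p[:2],np.full(len(Q),p[2])]
    cv2.polylines(ms,[np.round(proj('scene',W)*16).astype(np.int32)],True,(0,255,0),1,shift=4)
cv2.imwrite('pics/ms.png',cv2.resize(ms[70:310,70:345],(687,600),interpolation=0))
E
python3 m.py | sed '1,/--/d'
```

```text
pot_small [0.4675 0.0984 0.0348] [0.4682 0.0969]
pot_large [ 0.3569 -0.3119  0.0539] [ 0.3571 -0.3118]
lid_small [ 0.6714 -0.232   0.0417] [ 0.6716 -0.232 ]
lid_large [ 0.4658 -0.0916  0.0597] [ 0.4658 -0.0916]
```

View pics/ms.png

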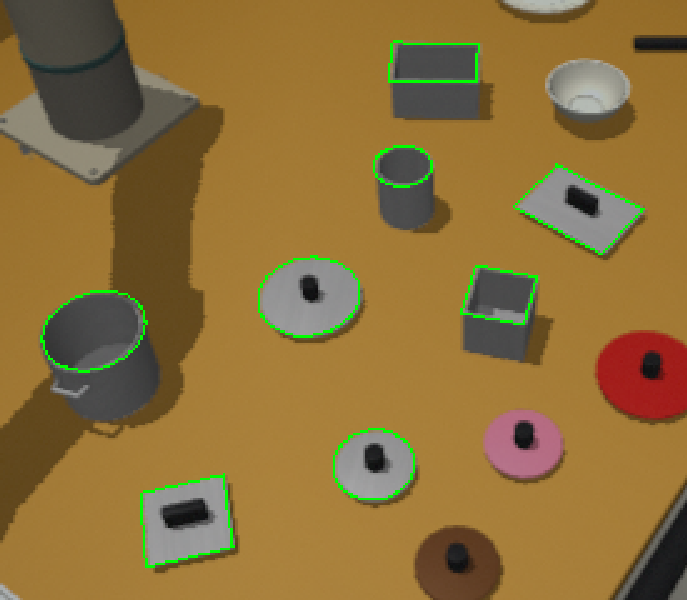

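play_rows(deltas=[[0.06,0.036,0.02,0,0.1],[0.06,0.036,0.02,0,0.1],[0.06,0.036,0.02,0,0.1],[0.06,0.036,0.02,0,0.1],[0.06,0.036,0.02,0,0.1],[0.06,0.036,0.02,0,0.057],[0.06,0.036,0.02,0,0],[0.06,0.036,0.02,0,0],[0.06,0.036,0.02,0,0],[0.06,0.036,0.02,0,0]])

```text
t: 0.93
tool_pos: [0.5545, -0.4193, 0.2309]
tcp_rot: [-0.0, 0.909, 0.416, -0.0]
contact_force: [0.1, -1.0, -0.6]
width: 0.0604
grasp_force: 0.0
```

The projected outlines match the scene view well, except the large pot rim, which I'll recheck. The gripper is near the square lid, so I'm descending on it now.

play_rows(deltas=[[0.06,-0.0005,0.014,0,0],[0.06,0,0.013,-0.02,0],[0.06,0,0,-0.04,0],[0.06,0,0,-0.04,0],[0.06,0,0,-0.04,0],[0.06,0,0,-0.035,0],[0.06,0,0,-0.025,0],[0.06,0,0,-0.01,0],[0.06,0,0,0,0]])

```text
t: 1.68
tool_pos: [0.5507, -0.3922, 0.0181]
tcp_rot: [-0.003, 0.909, 0.416, -0.002]
contact_force: [-0.9, 0.5, 0.0]
width: 0.0597
grasp_force: 0.0
```

Run:
```python
from h import *
a=snap('top','t1.png'); b=snap('scene','s1.png')
# left: near square lid top; right: pot_large candidates in both views
def ov(im,n,ctr,h,scale):
    im=cv2.resize(im[:,:,::-1],None,fx=4,fy=4,interpolation=2)
    t=np.linspace(0,6.3,100)
    for c,col in ((( .357,-.306),(0,255,0)),((.357,-.312),(0,0,255))):
        for z in (.095,0):
            W=np.c_[c[0]+.054*np.cos(t),c[1]+.054*np.sin(t),np.full(100,z)]
            cv2.polylines(im,[np.round((proj(n,W)*4+1.5)*16).astype(np.int32)],True,col,1,shift=4)
    u,v=(proj(n,[ctr])[0]*4).astype(int); return im[v-h:v+h,u-h:u+h]
A=ov(a,'top',(.357,-.309,.05),190,1); B=ov(b,'scene',(.357,-.309,.05),190,1)
u,v=proj('scene',[(.553,-.393,.03)])[0].astype(int)
L=cv2.resize(b[v-35:v+35,u-30:u+30,::-1],(325,380),interpolation=2)
cv2.imwrite('pics/c1.png',cv2.resize(np.hstack([A,B,L]),(800,280)))
```

```text
(no output)
```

View pics/c1.png

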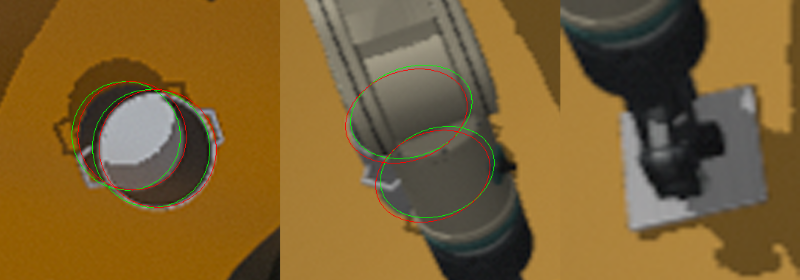

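Both fingers straddle the handle. With the arm shadow gone, the large pot rim matches the circle at y = -0.312. Closing.

play_rows(deltas=[[0.0,0,0,0,0],[0.0,0,0,0,0],[0.0,0,0,0,0],[0.0,0,0,0,0],[0.0,0,0,0,0],[0.0,0,0,0,0],[0.0,0,0,0.02,0],[0.0,0,0,0.03,0],[0.0,0,0,0.04,0],[0.0,0,0,0.03,0],[0.0,0,0,0,0]])

```text
t: 2.7
tool_pos: [0.5567, -0.3962, 0.1489]
tcp_rot: [0.005, 0.909, 0.416, 0.003]
contact_force: [1.8, 0.1, -1.3]
width: 0.0124
grasp_force: 59.7
```

Run:
```python
from h import *
im=cv2.imread('pics/t1.png'); hsv=cv2.cvtColor(im,cv2.COLOR_BGR2HSV)
from scipy.optimize import least_squares
m=((hsv[:,:,1]<110)).astype(np.uint8)*255; w=np.zeros_like(m); cv2.circle(w,(368,271),32,255,-1)
cs,_=cv2.findContours(m&w,cv2.RETR_EXTERNAL,cv2.CHAIN_APPROX_NONE); P=toplane('top',max(cs,key=cv2.contourArea)[:,0].astype(float),.095)[:,:2]
c=P.mean(0); P=P[(P-c)@(c-[.513,-.007])>.1*np.linalg.norm(c-[.513,-.007])*.1]
for R in (.053,.054): print(least_squares(lambda p:np.hypot(*(P-p).T)-R,c,loss='soft_l1',f_scale=.001).x)
```

```text
[ 0.35525996 -0.31327147]
[ 0.3560922  -0.31249615]
```

play_rows(deltas=[[0,0.006,0.018,0,0],[0,0.0112,0.0355,0,-0.08],[0,0.0112,0.0355,0,-0.1],[0,0.0112,0.0355,0,-0.1],[0,0.0112,0.0355,0,-0.1],[0,0.0112,0.0355,0,-0.114],[0,0.0112,0.0355,0,0],[0,0.0112,0.0355,0,0],[0,0.0112,0.0355,0,0],[0,0.0112,0.0355,0,0],[0,0.0112,0.0355,0,0],[0,0.006,0.019,0,0]])

```text
t: 3.7
tool_pos: [0.6774, 0.0056, 0.1409]
tcp_rot: [-0.002, 0.983, 0.184, 0.001]
contact_force: [0.7, 0.8, -1.1]
width: 0.0123
grasp_force: 59.7
```

play_rows(deltas=[[0,0,0,-0.01,0],[0,0,0,-0.01,0],[0,0,0,-0.01,0],[0,0,0,0,0],[0,0,0,0,0],[0,0,0,0,0]])

```text
t: 4.2
tool_pos: [0.6766, -0.0033, 0.1113]
tcp_rot: [0.0, 0.984, 0.18, -0.0]
contact_force: [0.6, 0.6, 0.1]
width: 0.0123
grasp_force: 59.7
```

```bash
cat > look.py <<'E'
import sys
from h import *
# usage: look.py tag x y zlid zrim thdeg lw lh vw vh (half sizes; round if lh==0), draws expected lid (green) and rim (red) at the target
tag=sys.argv[1]; x,y,zl,zr,th,lw,lh,vw,vh=map(float,sys.argv[2:]); th=np.radians(th); out=[]
st=r.state(); print(np.round(st['tool_pos'],4),np.round(st['tcp_rot'],4),np.round(st['contact_force'],1),round(st['width'],4))
def outline(a,b,z):
    if b==0: t=np.linspace(0,6.3,100); Q=np.c_[a*np.cos(t),a*np.sin(t)]
    else: Q=np.array([[a,b],[-a,b],[-a,-b],[a,-b]])@np.array([[np.cos(th),np.sin(th)],[-np.sin(th),np.cos(th)]])
    return np.c_[Q+[x,y],np.full(len(Q),z)]
for n in ('top','scene'):
    im=snap(n,f'{tag}_{n}.png'); S=6
    big=cv2.resize(im[:,:,::-1],None,fx=S,fy=S,interpolation=2)
    for W,c in ((outline(lw,lh,zl),(0,255,0)),(outline(vw,vh,zr),(0,0,255))):
        cv2.polylines(big,[np.round((proj(n,W)*S+S/2-.5)*16).astype(np.int32)],True,c,1,shift=4)
    u,v=(proj(n,[(x,y,zr)])[0]*S).astype(int); big=cv2.copyMakeBorder(big,200,200,200,200,0); out.append(big[v:v+400,u:u+400])
cv2.imwrite(f'pics/{tag}.png',np.hstack(out))
E
python3 look.py sq .677 -.0006 .114 .07 20.9 .043 .043 .036 .036
```

```text
[ 0.6766 -0.0033  0.1113] [ 3.000e-04  9.836e-01  1.803e-01 -1.000e-04] [0.6 0.6 0.1] 0.0123
```

View pics/sq.png

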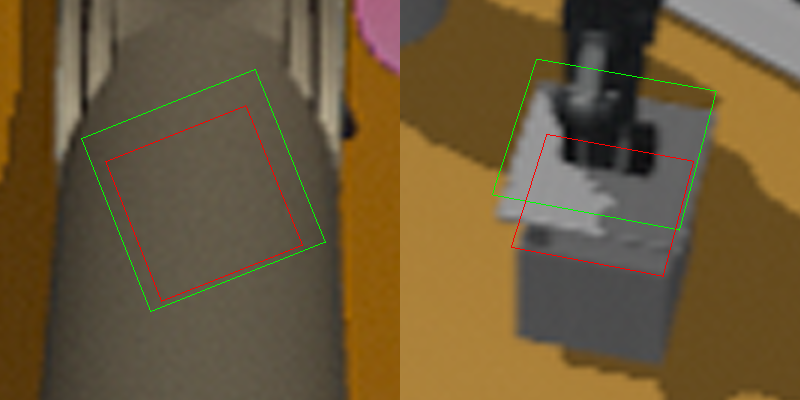

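The scene view shows the lid level and aligned with the pan, about 3 mm off in y. I'll correct that and lower it.

play_rows(deltas=[[0,0.0005,0.0027,-0.005,0],[0,0,0,-0.01,0],[0,0,0,-0.007,0],[0,0,0,-0.004,0],[0,0,0,-0.003,0],[0,0,0,-0.002,0],[0,0,0,-0.001,0],[0,0,0,0,0],[0,0,0,0,0]])

```text
t: 5.05
tool_pos: [0.6763, 0.0012, 0.0829]
tcp_rot: [-0.0, 0.983, 0.181, -0.001]
contact_force: [-10.0, -0.6, 24.3]
width: 0.0127
grasp_force: 63.1
```

```bash
sed -i "s/S=6/S=8/" look.py; python3 look.py sq2 .677 -.0006 .074 .07 20.9 .043 .043 .036 .036
```

```text
[0.6763 0.0012 0.0829] [-4.000e-04  9.834e-01  1.814e-01 -7.000e-04] [-10.   -0.6  24.3] 0.0127
```

View pics/sq2.png

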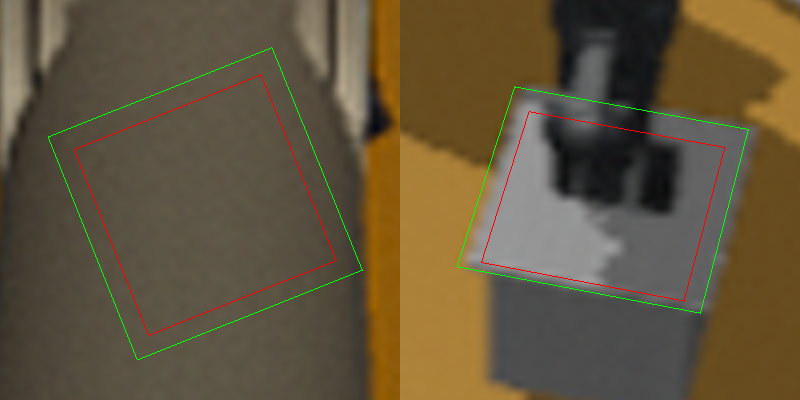

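The lid matches the expected seated outline (z = 0.074) to about 1–2 mm, so I'll unload it and release.

play_rows(deltas=[[0,0,0,0.003,0],[0,0,0,0,0],[0.05,0,0,0,0],[0.05,0,0,0,0],[0.05,0,0,0,0],[0.05,0,0,0,0],[0.05,0,0,0.01,0],[0.05,0,0,0.03,0],[0.05,0,0,0.03,0],[0.05,0,0,0.02,0],[0.05,0,0,0,0]])

```text
t: 6.07
tool_pos: [0.6808, 0.0009, 0.1784]
tcp_rot: [0.001, 0.983, 0.181, 0.005]
contact_force: [0.6, 0.1, 0.3]
width: 0.0497
grasp_force: 0.0
```

```bash
python3 look.py sq3 .677 -.0006 .074 .07 20.9 .043 .043 .036 .036
```

```text
[0.6808 0.0009 0.1784] [8.000e-04 9.834e-01 1.813e-01 5.000e-03] [0.6 0.1 0.3] 0.0497
```

View pics/sq3.png

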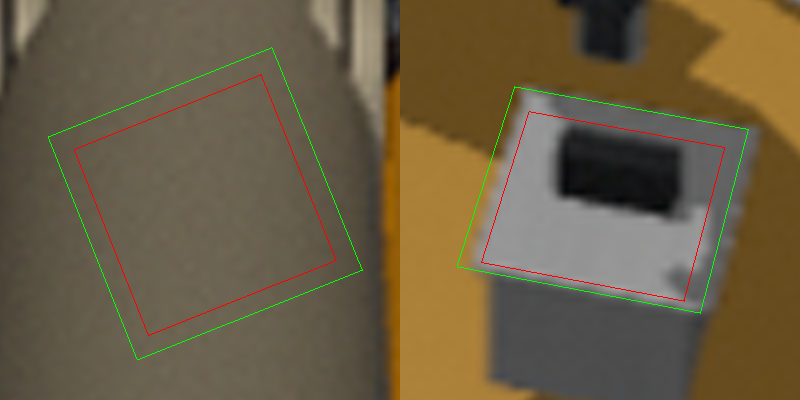

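The lid is seated and its outline follows the pan's sides. Next is the large round lid.

play_rows(deltas=[[0.05,-0.02,-0.01,0,0],[0.05,-0.035,-0.015,0,0],[0.05,-0.035,-0.015,0,0],[0.05,-0.035,-0.015,0,0],[0.05,-0.035,-0.015,-0.02,0],[0.05,-0.031,-0.014,-0.02,0],[0.05,-0.02,-0.009,-0.02,0],[0.05,0,0,-0.02,0],[0.05,0,0,0,0],[0.05,0,0,0,0],[0.05,0,0,0,0]])

```text
t: 7.08
tool_pos: [0.4683, -0.0911, 0.0932]
tcp_rot: [-0.0, 0.983, 0.182, 0.0]
contact_force: [-0.2, -0.2, -0.3]
width: 0.0498
grasp_force: 0.0
```

play_rows(deltas=[[0.05,-0.0025,-0.0005,-0.02,0],[0.05,0,0,-0.025,0],[0.05,0,0,-0.02,0],[0.05,0,0,-0.009,0],[0.05,0,0,0,0],[0.05,0,0,0,0],[0,0,0,0,0],[0,0,0,0,0],[0,0,0,0,0],[0,0,0,0,0],[0,0,0,0,0],[0,0,0,0,0]])

```text
t: 8.08
tool_pos: [0.4662, -0.0921, 0.0207]
tcp_rot: [0.0, 0.983, 0.181, 0.001]
contact_force: [-1.4, 0.4, 5.9]
width: 0.0197
grasp_force: 58.4
```

play_rows(deltas=[[0,0,0,0.02,0],[0,0,0,0.035,0],[0,0,0,0.04,0],[0,-0.005,-0.01,0.035,0],[0,-0.015,-0.03,0,0],[0,-0.017,-0.034,0,0],[0,-0.017,-0.034,0,0],[0,-0.017,-0.034,0,0],[0,-0.017,-0.034,0,0],[0,-0.014,-0.028,0,0],[0,-0.008,-0.0165,0,0],[0,0,0,0,0]])

```text
t: 9.08
tool_pos: [0.3524, -0.3174, 0.1501]
tcp_rot: [0.002, 0.984, 0.177, -0.001]
contact_force: [0.0, -0.7, -2.3]
width: 0.0199
grasp_force: 58.9
```

play_rows(deltas=[[0,0,0,-0.008,0],[0,0,0,0,0],[0,0,0,0,0],[0,0,0,0,0]])

```text
t: 9.42
tool_pos: [0.3558, -0.3111, 0.1412]
tcp_rot: [-0.001, 0.983, 0.183, -0.0]
contact_force: [-0.0, 0.0, -1.6]
width: 0.0196
grasp_force: 58.9
```

```bash
sed -i "s/S=8/S=6/" look.py;  python3 look.py lg .356 -.3125 .133 .095 0 .061 0 .054 0
```

```text
[ 0.3558 -0.3111  0.1412] [-6.000e-04  9.832e-01  1.826e-01 -4.000e-04] [-0.   0.  -1.6] 0.0196
```

View pics/lg.png

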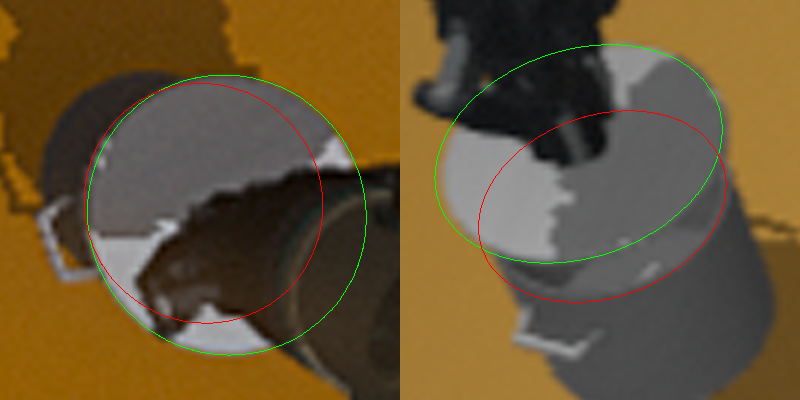

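The lid is over the pot and matches its target outline in both views, so I'm lowering it.

play_rows(deltas=[[0,0,-0.001,-0.008,0],[0,0,0,-0.01,0],[0,0,0,-0.007,0],[0,0,0,-0.004,0],[0,0,0,-0.003,0],[0,0,0,-0.002,0],[0,0,0,0,0],[0,0,0,0,0]])

```text
t: 10.18
tool_pos: [0.3553, -0.3136, 0.1074]
tcp_rot: [-0.0, 0.983, 0.181, -0.0]
contact_force: [-0.0, -0.3, -1.1]
width: 0.0194
grasp_force: 58.9
```

play_rows(deltas=[[0,0.0005,0.001,-0.001,0],[0,0,0,-0.001,0],[0,0,0,-0.001,0],[0,0,0,0,0],[0,0,0,0,0]])

```text
t: 10.6
tool_pos: [0.3561, -0.3125, 0.1057]
tcp_rot: [0.0, 0.983, 0.181, 0.0]
contact_force: [-2.1, 1.8, 12.5]
width: 0.0193
grasp_force: 60.4
```

Contact at exactly the expected height. I'll release, then head for the small lid.

play_rows(deltas=[[0,0,0,0.001,0],[0.05,0,0,0,0],[0.05,0,0,0,0],[0.05,0,0,0,0],[0.05,0,0,0,0],[0.05,0,0,0.01,0],[0.05,0,0,0.03,0],[0.05,0,0,0.02,0],[0.05,0.015,0.004,0,0],[0.05,0.035,0.009,0,0],[0.05,0.038,0.01,0,0],[0.05,0.038,0.01,0,0]])

```text
t: 11.6
tool_pos: [0.4827, -0.2794, 0.1656]
tcp_rot: [0.0, 0.984, 0.181, -0.0]
contact_force: [0.6, -0.2, 0.5]
width: 0.05
grasp_force: 0.0
```

play_rows(deltas=[[0.05,0.038,0.01,0,0],[0.05,0.038,0.01,0,0],[0.05,0.038,0.01,0,0],[0.05,0.038,0.01,-0.02,0],[0.05,0.026,0.006,-0.02,0],[0.05,0.012,0.002,-0.03,0],[0.05,0,0,-0.01,0],[0.05,0,0,0,0],[0.05,0,0,0,0],[0.05,0,0,0,0]])

```text
t: 12.43
tool_pos: [0.6692, -0.2337, 0.0881]
tcp_rot: [0.001, 0.984, 0.181, 0.0]
contact_force: [-0.5, 0.5, 0.2]
width: 0.0501
grasp_force: 0.0
```

```bash
python3 look.py lg2 .356 -.3125 .099 .095 0 .061 0 .054 0
```

```text
[ 0.6692 -0.2337  0.0881] [6.000e-04 9.836e-01 1.805e-01 0.000e+00] [-0.5  0.5  0.2] 0.0501
```

View pics/lg2.png

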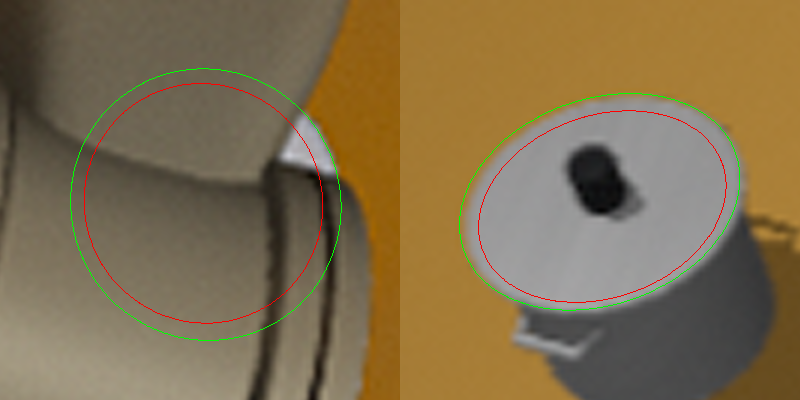

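The large lid is seated level and centred. Now gripping the small lid.

play_rows(deltas=[[0.05,0.0024,0.0017,-0.02,0],[0.05,0,0,-0.025,0],[0.05,0,0,-0.015,0],[0.05,0,0,-0.008,0],[0.05,0,0,0,0],[0.05,0,0,0,0],[0,0,0,0,0],[0,0,0,0,0],[0,0,0,0,0],[0,0,0,0,0],[0,0,0,0,0],[0,0,0,0,0]])

```text
t: 13.53
tool_pos: [0.6731, -0.2308, 0.0201]
tcp_rot: [0.0, 0.983, 0.181, 0.001]
contact_force: [0.1, -0.1, 5.9]
width: 0.0196
grasp_force: 58.9
```

play_rows(deltas=[[0,0,0,0.02,0],[0,0,0,0.03,0],[0,0,0,0.035,0],[0,-0.009,0.014,0.03,0],[0,-0.02,0.032,0,0],[0,-0.021,0.033,0,0],[0,-0.021,0.033,0,0],[0,-0.021,0.033,0,0],[0,-0.021,0.033,0,0],[0,-0.021,0.033,0,0],[0,-0.021,0.033,0,0],[0,-0.021,0.033,0,0]])

```text
t: 14.53
tool_pos: [0.4949, 0.048, 0.1338]
tcp_rot: [-0.0, 0.983, 0.181, -0.0]
contact_force: [-0.2, -0.5, -0.4]
width: 0.0199
grasp_force: 58.8
```

play_rows(deltas=[[0,-0.0185,0.0305,0,0],[0,-0.011,0.018,0,0],[0,0,0,0,0],[0,0,0,0,0],[0,0,0,-0.008,0],[0,0,0,0,0],[0,0,0,0,0],[0,0,0,0,0]])

```text
t: 15.2
tool_pos: [0.4668, 0.094, 0.1252]
tcp_rot: [0.0, 0.984, 0.18, -0.001]
contact_force: [0.1, -0.2, -1.5]
width: 0.0195
grasp_force: 58.8
```

```bash
sed -i "s/S=6/S=8/" look.py; python3 look.py sm .4678 .0975 .118 .080 0 .043 0 .036 0
```

```text
[0.4668 0.094  0.1252] [ 1.000e-04  9.836e-01  1.803e-01 -6.000e-04] [ 0.1 -0.2 -1.5] 0.0195
```

View pics/sm.png

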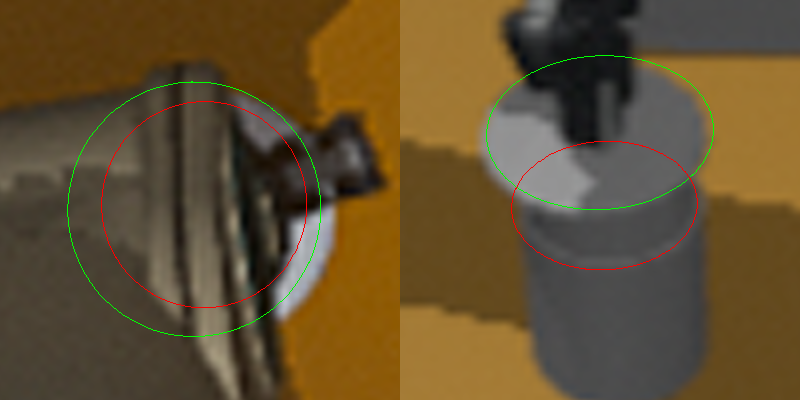

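In the top view the lid is about 4 mm towards -y, which agrees with the measured tool position. The scene view has a constant bias of about 1 px. Correcting and lowering.

play_rows(deltas=[[0,0.001,0.0035,-0.004,0],[0,0,0,-0.01,0],[0,0,0,-0.007,0],[0,0,0,-0.004,0],[0,0,0,-0.002,0],[0,0,0,-0.002,0],[0,0,0,0,0],[0,0,0,0,0]])

```text
t: 15.97
tool_pos: [0.4676, 0.0986, 0.0965]
tcp_rot: [-0.0, 0.983, 0.181, -0.0]
contact_force: [0.1, -0.8, -0.1]
width: 0.0197
grasp_force: 58.8
```

play_rows(deltas=[[0,0,-0.001,-0.002,0],[0,0,0,-0.002,0],[0,0,0,-0.001,0],[0,0,0,-0.001,0],[0,0,0,0,0],[0,0,0,0,0]])

```text
t: 16.47
tool_pos: [0.4675, 0.0976, 0.0904]
tcp_rot: [-0.0, 0.983, 0.181, -0.0]
contact_force: [0.2, -0.1, -1.0]
width: 0.0201
grasp_force: 58.8
```

play_rows(deltas=[[0,0,0,-0.001,0],[0,0,0,-0.001,0],[0,0,0,0,0],[0,0,0,0,0]])

```text
t: 16.8
tool_pos: [0.4676, 0.0976, 0.0899]
tcp_rot: [-0.0, 0.983, 0.181, 0.0]
contact_force: [-3.9, -0.7, 15.6]
width: 0.0195
grasp_force: 60.9
```

play_rows(deltas=[[0,0,0,0.001,0],[0.05,0,0,0,0],[0.05,0,0,0,0],[0.05,0,0,0,0],[0.05,0,0,0,0],[0.05,0,0,0.01,0],[0.05,0,0,0.03,0],[0.05,0,0,0.03,0],[0.05,0.017,0.011,0,-0.1],[0.05,0.03,0.019,0,-0.1],[0.05,0.032,0.02,0,-0.11],[0.05,0.032,0.02,0,-0.109]])

```text
t: 17.8
tool_pos: [0.5797, 0.1685, 0.1609]
tcp_rot: [-0.001, 1.0, -0.03, 0.0]
contact_force: [0.1, -0.5, 0.2]
width: 0.0503
grasp_force: 0.0
```

play_rows(deltas=[[0.05,0.032,0.02,0,0],[0.05,0.028,0.018,-0.01,0],[0.05,0.018,0.0124,-0.03,0],[0.05,0,0,-0.03,0],[0.05,0,0,0,0],[0.05,0,0,0,0],[0.05,0,0,0,0],[0.05,0,0,0,0]])

```text
t: 18.47
tool_pos: [0.6577, 0.2176, 0.0922]
tcp_rot: [-0.001, 1.0, -0.028, 0.001]
contact_force: [0.1, -0.6, -0.2]
width: 0.05
grasp_force: 0.0
```

Run:
```python
from h import *
A=snap('top','x_top.png'); B=snap('scene','x_scene.png')
def crop(im,n,p):
    u,v=proj(n,[p])[0].astype(int); return cv2.resize(im[v-28:v+28,u-28:u+28,::-1],(400,400),interpolation=2)
cv2.imwrite('pics/x.png',np.hstack([crop(B,'scene',(.6564,.218,.04)),crop(B,'scene',(.4678,.0975,.08))]))
```

```text
(no output)
```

View pics/x.png

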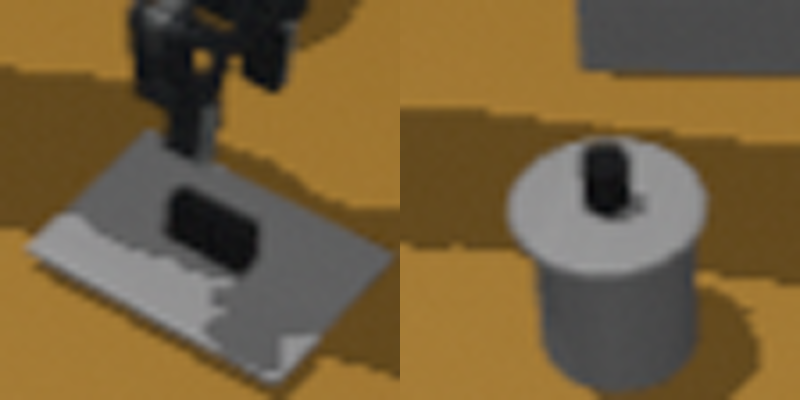

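The small lid sits level and centred on its pot. The fingers are above the oblong lid's handle, so I'm gripping it.

play_rows(deltas=[[0.05,-0.001,0.0004,-0.02,0],[0.05,0,0,-0.025,0],[0.05,0,0,-0.018,0],[0.05,0,0,-0.009,0],[0.05,0,0,0,0],[0.05,0,0,0,0],[0,0,0,0,0],[0,0,0,0,0],[0,0,0,0,0],[0,0,0,0,0],[0,0,0,0,0],[0,0,0,0,0]])

```text
t: 19.57
tool_pos: [0.6566, 0.2188, 0.019]
tcp_rot: [-0.001, 1.0, -0.027, 0.001]
contact_force: [-0.2, 0.5, 5.9]
width: 0.0128
grasp_force: 60.5
```

play_rows(deltas=[[0,0,0,0.02,0],[0,0,0,0.03,0],[0,0,0,0.035,0],[0,-0.012,0.0035,0.03,0],[0,-0.03,0.0085,0,0.07],[0,-0.034,0.01,0,0.1],[0,-0.034,0.01,0,0.1],[0,-0.034,0.01,0,0.1],[0,-0.034,0.01,0,0.1],[0,-0.034,0.01,0,0.1],[0,-0.034,0.01,0,0.057],[0,-0.028,0.007,0,0]])

```text
t: 20.57
tool_pos: [0.3786, 0.2979, 0.1326]
tcp_rot: [-0.0, 0.959, 0.284, -0.001]
contact_force: [-0.9, 0.6, -1.2]
width: 0.013
grasp_force: 59.4
```

play_rows(deltas=[[0,-0.0125,0.0035,0,0],[0,0,0,-0.01,0],[0,0,0,-0.01,0],[0,0,0,0,0],[0,0,0,0,0],[0,0,0,0,0],[0,0,0,0,0]])

```text
t: 21.15
tool_pos: [0.3697, 0.3009, 0.1129]
tcp_rot: [-0.0, 0.959, 0.282, 0.0]
contact_force: [-0.1, 0.5, -2.0]
width: 0.0127
grasp_force: 59.5
```

```bash
sed -i "s/S=8/S=6/" look.py; python3 look.py ob .3699 .3011 .107 .065 32.8 .067 .049 .06 .042
```

```text
[0.3697 0.3009 0.1129] [-2.000e-04  9.594e-01  2.821e-01  1.000e-04] [-0.1  0.5 -2. ] 0.0127
```

View pics/ob.png

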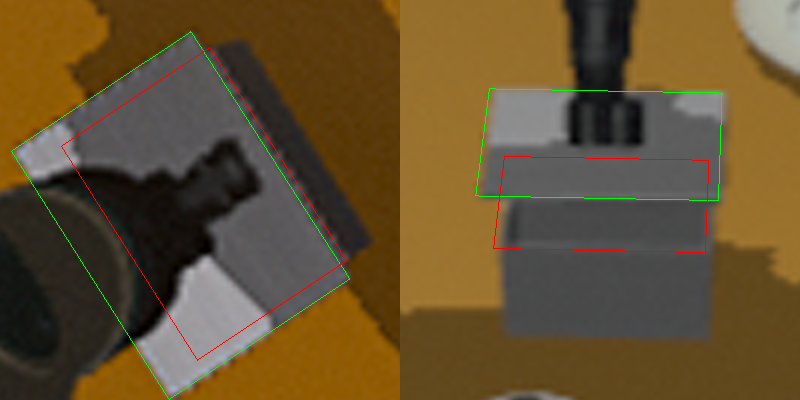

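The oblong lid matches its target in both views. Lowering.

play_rows(deltas=[[0,0,0,-0.008,0],[0,0,0,-0.01,0],[0,0,0,-0.008,0],[0,0,0,-0.005,0],[0,0,0,-0.003,0],[0,0,0,-0.002,0],[0,0,0,-0.001,0],[0,0,0,-0.001,0],[0,0,0,0,0],[0,0,0,0,0]])

```text
t: 22.08
tool_pos: [0.3691, 0.301, 0.0747]
tcp_rot: [-0.0, 0.959, 0.282, -0.0]
contact_force: [-0.1, 0.4, -2.1]
width: 0.0127
grasp_force: 59.5
```

play_rows(deltas=[[0,0,0,-0.001,0],[0,0,0,-0.001,0],[0,0,0,0,0],[0,0,0,0,0]])

```text
t: 22.42
tool_pos: [0.3692, 0.3011, 0.0739]
tcp_rot: [-0.0, 0.959, 0.282, 0.0]
contact_force: [-2.5, -2.6, 13.4]
width: 0.0127
grasp_force: 61.5
```

play_rows(deltas=[[0,0,0,0.001,0],[0.05,0,0,0,0],[0.05,0,0,0,0],[0.05,0,0,0,0],[0.05,0,0,0,0],[0.05,0,0,0.01,0],[0.05,0,0,0.03,0],[0.05,0,0,0.03,0],[0.05,0,0,0.04,0],[0.05,0,0,0.03,0],[0.05,-0.01,0.02,0,0],[0.05,-0.01,0.03,0,0]])

```text
t: 23.42
tool_pos: [0.3508, 0.3494, 0.2165]
tcp_rot: [-0.001, 0.96, 0.28, 0.002]
contact_force: [-0.2, 0.7, -0.1]
width: 0.05
grasp_force: 0.0
```

play_rows(deltas=[[0.05,-0.02,0.03,0,0],[0.05,-0.02,0.03,0,0],[0.05,-0.02,0.03,0,0],[0.05,-0.02,0.03,0,0],[0.05,-0.02,0.03,0,0],[0.05,-0.02,0.03,0,0],[0.05,-0.02,0.03,0,0],[0.05,-0.02,0.02,0,0],[0.05,0,0,0,0],[0.05,0,0,0,0]])

```text
t: 24.25
tool_pos: [0.1867, 0.5818, 0.2135]
tcp_rot: [-0.0, 0.959, 0.284, -0.001]
contact_force: [0.2, 0.0, -0.7]
width: 0.0502
grasp_force: 0.0
```

Run:
```python
from h import *
A=snap('top','f_top.png'); B=snap('scene','f_scene.png')
D={'sq':(.6773,-.0006,.07,20.9,.043,.043),'lg':(.356,-.3125,.095,0,.061,0),'sm':(.4678,.0975,.08,0,.043,0),'ob':(.3699,.3011,.065,32.8,.067,.049)}
rows=[]
for n,im in(('top',A),('scene',B)):
    big=cv2.copyMakeBorder(cv2.resize(im[:,:,::-1],None,fx=5,fy=5,interpolation=2),100,100,100,100,0); row=[]
    for k,(x,y,z,th,a,b) in D.items():
        t=np.radians(th)
        if b==0: q=np.linspace(0,6.3,80); Q=np.c_[a*np.cos(q),a*np.sin(q)]
        else: Q=np.array([[a,b],[-a,b],[-a,-b],[a,-b]])@np.array([[np.cos(t),np.sin(t)],[-np.sin(t),np.cos(t)]])
        W=np.c_[Q+[x,y],np.full(len(Q),z+.004)]
        cv2.polylines(big,[np.round((proj(n,W)*5+102)*16).astype(np.int32)],True,(0,255,0),1,shift=4)
        u,v=(proj(n,[(x,y,z)])[0]*5).astype(int); row.append(cv2.resize(big[max(v-10,0):v+230,u-10+0:u+210],(200,200)))
        if n=='top':
            hsv=cv2.cvtColor(im,cv2.COLOR_RGB2HSV); m=(hsv[:,:,1]<110).astype(np.uint8)*255; w=np.zeros_like(m); pu=proj(n,[(x,y,z)])[0]; cv2.circle(w,tuple(int(i) for i in pu),36,255,-1)
            c=max(cv2.findContours(m&w,0,1)[0],key=cv2.contourArea); P=toplane(n,c[:,0].astype(float),z+.004)[:,:2].astype(np.float32); R=cv2.minAreaRect(P); print(k,np.round(R[0],4),np.round(R[1],4),round(R[2],1))
    rows.append(np.hstack(row))
cv2.imwrite('pics/f.png',np.vstack(rows))
```

```text
sq [0.6776 0.0007] [0.0878 0.0866] 20.9
lg [ 0.3595 -0.3061] [0.1356 0.1206] 61.9
sm [0.4665 0.0962] [0.0812 0.0835] 89.3
ob [0.3717 0.2967] [0.1356 0.1065] 33.1
```

View pics/f.png

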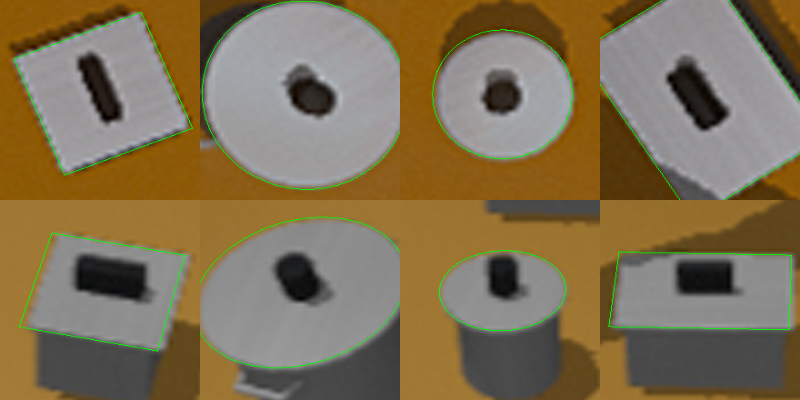

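All four lids line up with their seated outlines in both views: level, centred and aligned. Handing in.

```bash
python3 -c "
from rig import r
print(r.hand_in())"
```

```text
the job is handed in; nothing more can be done
None
```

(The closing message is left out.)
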